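Close the test kiln for firing

TASK

Close the little test kiln for firing: with the fingertips push its door fully shut without slamming it, pressing only on the outside of the door and never on the white brick lining. Then push the brick shutter on top of the kiln sideways until it is fully home against its stop over the vent hole. Grasp nothing, and leave the pots and tools in, on and around the kiln where they stand.

Things in the scene. Friction and masses are not known exactly. Their poses are not given: they have to be found in the camera images.
- kiln: fixed test kiln, a grey steel box 260 deep (x) x 280 wide (y) x 220 high, open at the front. Origin: centre of its underside, on the table. Its x points from front to back, y to its left seen from the robot, z up. Front face at x = -130, top at z = 220. Beside it on the right a control box, to y = -182, 160 high. On the top rails 10 high run along y at x = -120 and -10, a stop as high at y = -116
- door (a joint): door angle in rad: 0 shut (at a stop), grows as it opens towards the robot; starts at 0.35 to 0.7. A slab 240 wide, 30 thick (steel outside), from z = 38 to 218, no handle. At angle a it runs from the hinge line in direction (-sin a, -cos a) of the kiln's frame; its outer face lies 30 mm off that line towards (-cos a, sin a). Stiff hinge (0.15 N m): it stays where it is left
- door_hinge (a point): point on the door's vertical hinge line, at the left front edge of the kiln: x = -130, y = 120, z = 128 mm in the kiln's frame
- vent (a point): centre of the square vent hole, 40 x 40 mm, in the kiln's top: x = -65, y = -60, z = 220 mm in the kiln's frame
- door_push (a point): point on the door's outer face, 190 mm from the hinge line, at z = 188 mm, 30 mm below the door's top edge; moves with the door
- door_lining (a point): centre of the white fragile fire-brick lining that covers the inner side of the door: a 10 mm layer over the whole inner face and a plug 22 thick, 165 wide, 110 high standing out from it; this point is on the inner face of the layer, 120 mm from the hinge, at z = 128 mm
- shutter (a joint): how far the vent shutter still stands open, in m: 0 is fully home over the vent hole, against its stop; it starts 0.06 to 0.10 open. It slides along the kiln's y axis, positive away from the stop (to the left); friction about 2 N, stays where it is left
- shutter_push (a point): centre of the shutter's left side face, the face to push (it faces the kiln's +y). The shutter is a white fire-brick block 100 x 100 x 35 high between the rails, 2 mm above the kiln's top (upper face at z = 257 in the kiln's frame), its centre at x = -65, y = -60 + opening; this point is 50 mm left of its centre, at z = 239.5
- bowl: small terracotta bowl, 100 across, 45 high, standing inside the kiln; origin centre of underside
- cone_jar: small grey jar, 40 across, 50 high, on the back right of the kiln's top; origin centre of underside
- top_prop: white cylindrical kiln prop, 32 across, 40 high, on the back left of the kiln's top; origin centre of underside
- tagine: terracotta dish with pointed lid, 150 across, 130 high, left of the kiln; origin centre of underside
- plates: stack of four terracotta saucers, 140 across, 56 high, right of the kiln; origin centre of underside
- glaze_cup: white cup, 72 across, 85 high, in front of the kiln to one side; origin centre of underside
- prop: square white kiln prop 40 x 40 x 85 high, in front of the kiln to the other side; origin centre of underside
- brush: brush lying on the table, right in front of the kiln

How it is judged:
On the way, in this order (a step that is already met when the one before it is completed fails the run):
1. the kiln door is pushed fully shut while the vent is still open (value of joint door below 0.03 rad and value of joint shutter above 0.03 m), for 0.2 s.
2. the vent shutter is pushed home over the hole (value of joint shutter below 0.005 m and value of joint door below 0.03 rad), for 0.2 s.
At the end, for the whole second after the job is handed in: door within 0.03 rad of shut, shutter within 5 mm of its stop, every loose pot and tool within 20 mm of where it stood (all of step 2 and distance of each of bowl, cone_jar, top_prop, tagine, plates, glaze_cup, prop, brush from where it was at the start of the episode below 0.02 m); the robot touches nothing.
It fails at once if the fingers or arm press on the door's brick lining (contact force between any of the fingers, the arm and door_c1 above 0.5 N or contact force between any of the fingers, the arm and door_c2 above 0.5 N).
It fails at once if the door is slammed (turns faster than 2 rad/s) (velocity of joint door below -2 rad/s).
It fails at once if a loose pot or tool is moved, lifted or carried more than 20 mm (distance of any of bowl, cone_jar, top_prop, tagine, plates, glaze_cup, prop, brush from where it was at the start of the episode above 0.02 m).
It also fails if it takes over 50 s, if anything falls off the work surface, if the arm or the gripper's body presses on something with over 40 N, if the wrist force passes 120 N, or if a joint passes its speed limit or range.

ROBOT

A 6-joint arm with a two-finger parallel gripper is mounted at the origin on the work surface. World frame = base frame: x ahead of the robot, y to its left, z up, the work surface at z = 0. Lengths are in m, angles in rad, forces in N, time in s.
With the tool pointing down it reaches from about 0.3 to 0.775 m from the base axis. Payload 14.6 kg.
Tool frame: the origin (TCP) lies at the very end of the fingers, on their centre line; the grasp point (between the pads) lies 19 mm behind it; z points along the fingers, y is the line along which they close (so a half turn about z gives the same grasp; the last joint's range is limited). The gripper opens to 94 mm and grips with 3 to 60 N. Pads are 16 mm wide; open, the fingers measure 119 mm over their backs; the gripper's body (75 mm by 177 mm) begins 78 mm behind the grasp point.
Start: joints at [1.04, 0.3, 1.521, -0, 1.321, -0.067], TCP at [0.246, 0.492, 0.205] pointing down, gripper open.
Joint ranges: [-3.03, 3.03], [-0.79, 2.21], [0.23, 2.52], [-1.04, 4.18], [0, 3.07], [-2.55, 2.55]. Speed limits (rad/s): [2.22, 2.22, 2.57, 3.14, 3.14, 3.14].

INTERFACE

Orientations are given as [roll, pitch, yaw] about the fixed x, y, z axes, in that order (R = Rz(yaw) Ry(pitch) Rx(roll)).
In Python, from station import ctrl gives the robot as it stands.
- The arm moves only by the shell command python3 -m pendant 'ROWS' [OPENING] [FORCE]. ROWS is JSON, a list of rows, each a list of 2 entries, a list of its own where there are three numbers: the shift along the world's x, y, z in cm, then the turn about the world's z in rad. A call has 1 to 20 rows; each row shifts and turns the commanded pose from where the row before left it; what a row does not reach is not made up. A row lasts 1/12 s, in which the tool goes at most 41.7 mm and 7.16 degrees, less where a joint would pass 70% of its speed; a pose out of reach is approached as far as the arm can. A call is refused whole if a number of a shift passes 4.17 or a number of a turn 0.125, either way. A call with a gripper value outside its range is refused whole. OPENING is the opening, from 0 (shut) to 1 (fully open), set as the call begins (- or left out, the last holds). The fingers move at their own pace and stop on an object; FORCE is the grip in N (left out, the last holds). Time passes only in rows, so rows that do not move let the fingers close. It gives the time, the measured TCP pose, the force, the opening and the grip force at its end, in the units of the state.
- ctrl.get_obs(): the state, without advancing time (a new reading comes with each control period).
- ctrl.camera(name): name is "side" or "top" or "wrist"; returns a dict with "color" (480x640x3 uint8, red, green, blue), "intrinsics" (3x3 intrinsics, pixels), "camera_from_world" (4x4, takes a point from world to camera coordinates). Camera axes: x right, y down, z forward; pixel columns grow to the right and rows downward; lengths in m; the calibration is good to about 2 mm. A picture is of the moment at which its call begins. There is no depth.
- ctrl.hand_in(): hands the job in; it is judged then, once.
The state is a dict: "time_s": time; "qpos": joint angles; "joint_vel": joint speeds; "tau": joint torques, N m; "ee_pos": TCP position; "eef_rot": TCP orientation; "force": force on the tool from outside, world axes, zero at the start; "moment": the same for the moment, N m; "grip_width": finger opening in m; "grip_force": force on a finger pad.
Only numpy, scipy, OpenCV 4.12 (cv2) and the standard library are available. Lean on these libraries where they do the work, as an engineer would, in place of code of your own. Each camera call takes 0.05 s, during which the arm holds its last target. There are 200 camera calls.

## Working session

There is one attempt and no reset: what is moved stays moved. The work goes in short steps, Python scripts to look and compute and a shell command to move; the robot and the scene stay as the last step left them, time stands still between calls to the robot, and variables do not carry over. Pictures are saved under pics/ and viewed, at most 10 in all, crops included, and the job is handed in when it is done.

```bash
mkdir -p pics; python3 - <<'E'
from station import ctrl
import cv2,numpy as np
for n in ("side","top"):
    c=ctrl.camera(n); cv2.imwrite(f"pics/{n}0.png",c["color"][:,:,::-1])
    print(n,np.round(c["intrinsics"],1).tolist(),np.round(c["camera_from_world"],4).tolist())
o=ctrl.get_obs();print(o["time_s"],o["ee_pos"],o["eef_rot"])
E
```

```text
side [[468.4, 0.0, 312.5], [0.0, 468.4, 244.0], [0.0, 0.0, 1.0]] [[0.9107, -0.413, 0.0072, -0.5372], [-0.3162, -0.7082, -0.6313, 0.2762], [0.2658, 0.5726, -0.7755, 0.9721], [0.0, 0.0, 0.0, 1.0]]
top [[525.6, 0.0, 320.7], [0.0, 525.6, 240.4], [0.0, 0.0, 1.0]] [[-0.0046, -1.0, -0.0017, -0.05], [-0.9981, 0.0046, -0.0615, 0.5729], [0.0616, 0.0014, -0.9981, 1.107], [0.0, 0.0, 0.0, 1.0]]
0.1 [0.24592148 0.49169797 0.20494934] [-3.14056098e+00 -5.39622107e-05  2.67779939e+00]
```

View pics/side0.png

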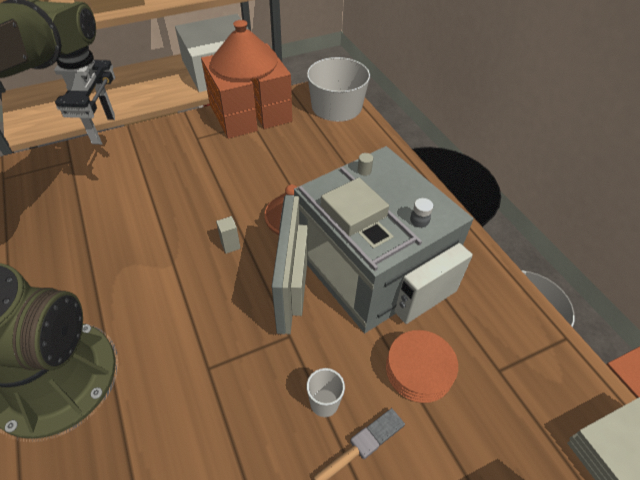

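View pics/top0.png

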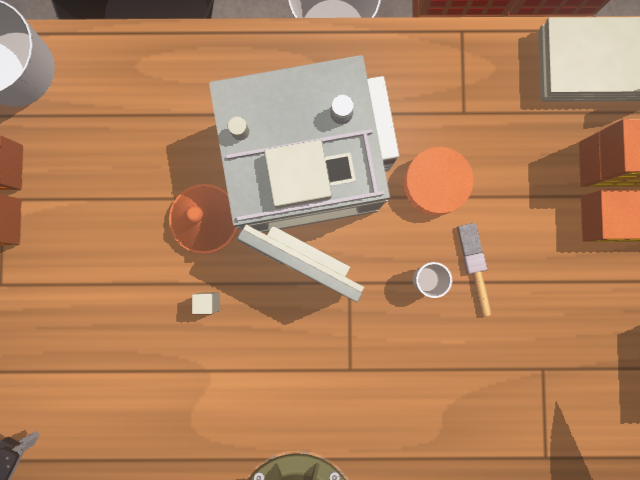

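The top view shows the kiln top with corners near (210,82), (362,58), (388,200) and (232,225). The door's top edge runs from (240,230) to (362,297). The shutter spans (265,148) to (331,205), left of the vent at (340,169), and the prop and cup stand in front at (205,303) and (433,280).

```bash
cat > h.py <<'E'
import numpy as np
K=np.array([[525.6,0,320.7],[0,525.6,240.4],[0,0,1]])
T=np.array([[-0.0046,-1.0,-0.0017,-0.05],[-0.9981,0.0046,-0.0615,0.5729],[0.0616,0.0014,-0.9981,1.107]])
def ray(px,z):
    R,t=T[:,:3],T[:,3]; c=-R.T@t
    d=R.T@np.linalg.solve(K,[px[0],px[1],1]); return (c+d*(z-c[2])/d[2])[:2]
E
cat > m.py <<'E'
from h import *
import cv2
im=cv2.imread("pics/top0.png")
hsv=cv2.cvtColor(im,cv2.COLOR_BGR2HSV)
cv2.imwrite("pics/crop.png",cv2.resize(im[40:320,170:490],None,fx=2.5,fy=2.14,interpolation=cv2.INTER_CUBIC)[:600,:800])
P=np.array([ray(p,.22) for p in [(210,82),(362,58),(388,200),(232,225)]])
Q=np.array([[.13,.14],[.13,-.14],[-.13,-.14],[-.13,.14]])
# rigid fit
a=P-P.mean(0); H=Q.T@a; yaw=np.arctan2(H[0,1]-H[1,0],H[0,0]+H[1,1])
c=P.mean(0);R=np.array([[np.cos(yaw),-np.sin(yaw)],[np.sin(yaw),np.cos(yaw)]])
print("kiln",c,yaw,"resid mm",np.round(1000*(P-(c+Q@R.T)),1).tolist())
k=lambda p,z:(R.T@(ray(p,z)-c)*1000).round(1)
for n,p,z in [("doorA",(240,230),.218),("doorA2",(246,226),.218),("doorB",(359,300),.218),("doorB2",(363,291),.218),("shTL",(265,149),.257),("shTR",(323,141),.257),("shBR",(331,197),.257),("shBL",(272,206),.257),("vent",(340,169),.22),("jar",(342,105),.27),("prop",(237,126),.26),("tagtip",(195,214),.13),("cup",(433,280),.085),("prop2",(203,304),.085)]:
    print(n,"kiln",k(p,z),"world",(ray(p,z)*1000).round(0))
E
python3 m.py
```

```text
kiln [ 0.73775808 -0.01339157] 0.1585620535158759 resid mm [[0.8, -1.7], [-1.0, 2.7], [-0.6, 0.4], [0.7, -1.5]]
doorA kiln [-140.3  126.2] world [579.  89.]
doorA2 kiln [-135.   114.7] world [586.  79.]
doorB kiln [-295.2  -60. ] world [ 456. -119.]
doorB2 kiln [-280.9  -69.5] world [ 471. -126.]
shTL kiln [-14.7  57.6] world [714.  41.]
shTR kiln [-17.1 -42.1] world [727. -58.]
shBR kiln [-114.1  -39.8] world [631. -71.]
shBL kiln [-113.    61.1] world [617.  29.]
vent kiln [-62.3 -65.2] world [687. -88.]
jar kiln [ 35.1 -83.1] world [786. -90.]
prop kiln [31.5 98.2] world [753.  89.]
tagtip kiln [-86.2 219.6] world [618. 190.]
cup kiln [-288.2 -220.9] world [ 488. -277.]
prop2 kiln [-260.7  240.5] world [442. 183.]
```

View pics/crop.png

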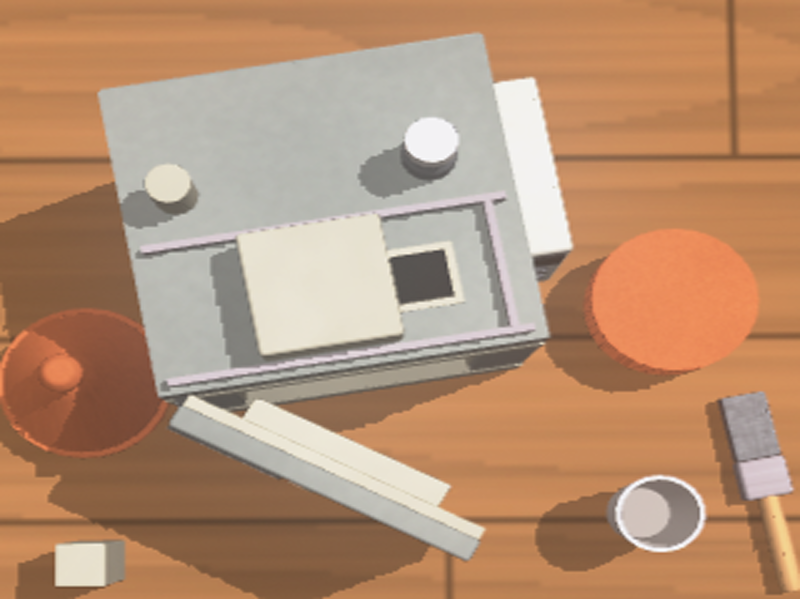

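```bash
cat >> m.py <<'E'
print()
h=np.array([-.13,.12])
for off in (.05,.014):
  for a in (.69,.6,.5,.4,.3,.2,.1,0):
    d=np.array([-np.sin(a),-np.cos(a)]);n=np.array([-np.cos(a),np.sin(a)])
    print(off,a,(1000*(c+R@(h+.19*d+(.03+off)*n))).round(0))
for y in (.085,.0):print("sh",c+R@np.array([-.065,y]))
E
python3 m.py | sed -n '/^$/,$p'
python3 -m pendant '[[[1,-4,1.2],0.12],[[1,-4,1.2],0.12],[[1,-4,1.2],0.12],[[1,-4,1.2],0.12],[[1,-4,0.7],0.12],[[1,-4,0],0],[[1,-4,0],0],[[1,-4,0],0],[[1,-4,0],0],[[1,-4,0],0],[[1,-4,0],0],[[1,-4,0],0],[[1,-4,0],0],[[1,-4,0],0],[[0,-4,0],0],[[0,0,0],0]]' 0
```

```text
0.05 0.69 [425. -39.]
0.05 0.6 [437. -53.]
0.05 0.5 [451. -68.]
0.05 0.4 [467. -81.]
0.05 0.3 [484. -92.]
0.05 0.2 [ 503. -102.]
0.05 0.1 [ 522. -110.]
0.05 0 [ 541. -116.]
0.014 0.69 [456. -57.]
0.014 0.6 [469. -68.]
0.014 0.5 [485. -80.]
0.014 0.4 [502. -89.]
0.014 0.3 [520. -97.]
0.014 0.2 [ 539. -103.]
0.014 0.1 [ 558. -108.]
0.014 0 [ 577. -110.]
sh [0.66015211 0.06027874]
sh [ 0.67357348 -0.02365497]
time_s: 1.43
ee_pos: [0.383, -0.1017, 0.257]
eef_rot: [-3.141, -0.001, -3.032]
force: [-0.2, 1.2, -0.7]
grip_width: 0.0007
grip_force: 0.0
```

```bash
python3 -m pendant '[[[1,3,0],0.05],[[1,2.5,0],0],[[0,0,-3],0],[[0,0,-3],0],[[0,0,-1.7],0],[[0,0,0],0]]'
python3 - <<'E'
from station import ctrl
import cv2
for n in("top","side"):cv2.imwrite(f"pics/{n}1.png",ctrl.camera(n)["color"][:,:,::-1])
a=cv2.imread("pics/top1.png")[160:360,160:460];b=cv2.imread("pics/side1.png")[140:340,180:480]
cv2.imwrite("pics/c1.png",cv2.resize(cv2.vconcat([a,b]),None,fx=1.5,fy=1.5))
E
```

```text
time_s: 1.93
ee_pos: [0.4018, -0.0407, 0.1775]
eef_rot: [3.14, -0.005, -2.976]
force: [-0.2, 1.1, -0.3]
grip_width: 0.0007
grip_force: 0.0
```

View pics/c1.png

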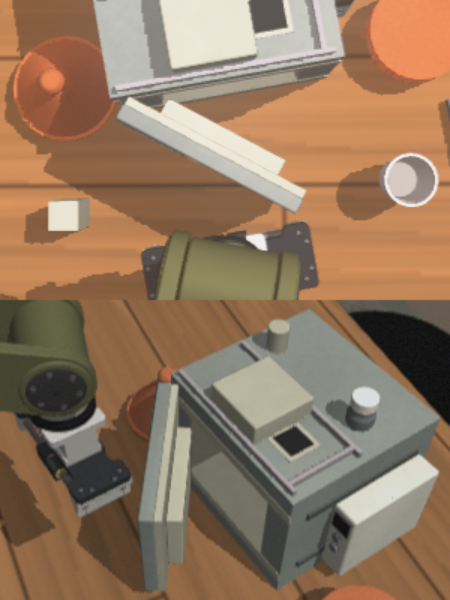

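The gripper is clear in front of the door's outer face, and the door hasn't moved. I'll push along its arc.

```bash
python3 -m pendant '[[[1.5,-0.4,0],0],[[1.5,-0.4,0],0],[[0.8,-0.3,0],0],[[0.8,-0.3,0],0],[[0.8,-0.2,0],0],[[0.7,-0.6,0],0],[[0.7,-0.5,0],0],[[0.8,-0.6,0],0],[[0.8,-0.6,0],0],[[0.8,-0.5,0],0],[[0.9,-0.4,0],0],[[0.9,-0.4,0],0],[[0.9,-0.4,0],0],[[0,0,0],0]]'
python3 - <<'E'
from station import ctrl
import cv2
cv2.imwrite("pics/top2.png",ctrl.camera("top")["color"][100:360,140:500,::-1])
E
```

```text
time_s: 3.2
ee_pos: [0.5237, -0.0983, 0.1803]
eef_rot: [-3.141, 0.0, -2.977]
force: [-0.2, -0.2, -0.4]
grip_width: 0.0004
grip_force: 0.0
```

View pics/top2.png

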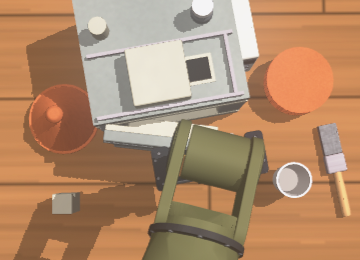

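The door has followed and is mostly closed, with nothing else disturbed. I'll continue slowly to the stop.

```bash
python3 -m pendant '[[[0.8,-0.25,0],0],[[0.8,-0.2,0],0],[[0.7,-0.2,0],0],[[0.7,-0.2,0],0],[[0.6,-0.1,0],0],[[0.6,-0.1,0],0],[[0.5,-0.05,0],0],[[0.4,0,0],0],[[0.3,0,0],0],[[0,0,0],0],[[0,0,0],0]]'
```

```text
time_s: 4.17
ee_pos: [0.5765, -0.1083, 0.1806]
eef_rot: [-3.142, 0.0, -2.976]
force: [-0.1, 0.5, -0.2]
grip_width: 0.0005
grip_force: 0.0
```

```bash
python3 -m pendant '[[[0.3,0,0],0],[[0.2,0,0],0],[[0.1,0,0],0],[[0,0,0],0]]'; python3 -m pendant '[[[0.3,0,0],0],[[0.2,0,0],0],[[0,0,0],0],[[0,0,0],0]]'
```

```text
time_s: 4.5
ee_pos: [0.5827, -0.1083, 0.1806]
eef_rot: [-3.142, 0.0, -2.976]
force: [0.5, 0.1, 0.5]
grip_width: 0.0003
grip_force: 0.0
time_s: 4.83
ee_pos: [0.5851, -0.1083, 0.1806]
eef_rot: [3.14, -0.007, -2.976]
force: [-26.1, 1.1, 10.9]
grip_width: 0.0009
grip_force: 12.7
```

The reaction of 26 N shows the door is against its stop. I'll back off, rise and go left of the shutter.

```bash
python3 -m pendant '[[[-2,0,0],0],[[-2,0,0],0],[[0,0,4],0],[[0,0,4],0],[[0,0,4],0],[[1,3,0],0],[[2,3,0],0],[[2,3,0],0],[[2,3,0],0],[[2,3,0],0],[[2.2,2.6,0],0],[[0,0,0],0],[[0,0,0],0]]'
python3 - <<'E'
from station import ctrl
import cv2
for n in("top","side"):cv2.imwrite(f"pics/{n}3.png",ctrl.camera(n)["color"][:,:,::-1])
a=cv2.imread("pics/top3.png")[40:240,160:460];b=cv2.imread("pics/side3.png")[140:340,220:520]
cv2.imwrite("pics/c3.png",cv2.resize(cv2.vconcat([a,b]),None,fx=1.5,fy=1.5))
E
```

```text
time_s: 5.92
ee_pos: [0.6599, 0.0689, 0.2993]
eef_rot: [3.141, -0.001, -2.974]
force: [0.7, -1.2, -0.2]
grip_width: 0.0004
grip_force: 0.0
```

View pics/c3.png

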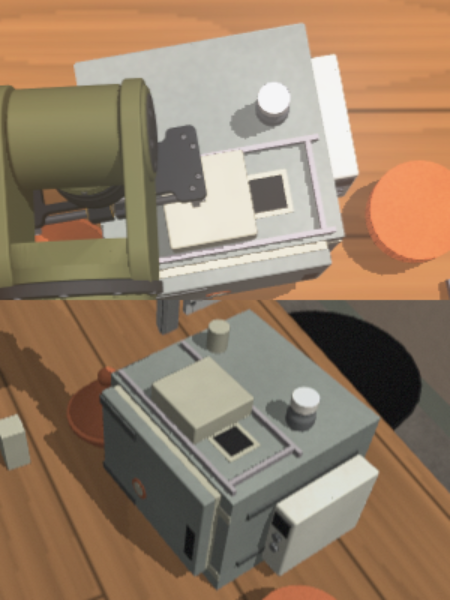

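The door lies parallel against the kiln front. In the side half the fingertip hangs near (168,325), left of the shutter, and the vent is open. I'll lower and push along the kiln's -y.

```bash
python3 -m pendant '[[[0,0,-3],0],[[0,0,-3],0],[[0,0,0],0],[[0.16,-1,0],0],[[0.16,-1,0],0],[[0.16,-1,0],0],[[0.16,-1,0],0],[[0.16,-1,0],0],[[0.16,-1,0],0],[[0.16,-1,0],0],[[0.16,-1,0],0],[[0.08,-0.5,0],0],[[0,0,0],0]]'; python3 -m pendant '[[[0.05,-0.3,0],0],[[0.05,-0.3,0],0],[[0,0,0],0],[[0,0,0],0]]'
```

```text
time_s: 7.1
ee_pos: [0.6731, -0.0189, 0.2402]
eef_rot: [-3.141, -0.001, -2.978]
force: [-0.6, 0.6, 0.3]
grip_width: 0.0005
grip_force: 0.0
time_s: 7.43
ee_pos: [0.6741, -0.0233, 0.2405]
eef_rot: [-3.141, -0.0, -2.976]
force: [0.3, -0.1, -0.6]
grip_width: 0.0006
grip_force: 0.0
```

```bash
python3 -m pendant '[[[0.05,-0.3,0],0],[[0.02,-0.15,0],0],[[0,0,0],0],[[0,0,0],0]]'; python3 -m pendant '[[[0.05,-0.3,0],0],[[0,0,0],0],[[0,0,0],0]]'
python3 - <<'E'
from station import ctrl
import cv2
for n in("top","side"):cv2.imwrite(f"pics/{n}4.png",ctrl.camera(n)["color"][:,:,::-1])
a=cv2.imread("pics/top4.png")[40:240,160:460];b=cv2.imread("pics/side4.png")[140:340,220:520]
cv2.imwrite("pics/c4.png",cv2.resize(cv2.vconcat([a,b]),None,fx=1.5,fy=1.5))
E
```

```text
time_s: 7.77
ee_pos: [0.6743, -0.0245, 0.2406]
eef_rot: [3.137, -0.001, -2.973]
force: [-4.8, 18.6, 1.7]
grip_width: 0.0004
grip_force: 9.4
time_s: 8.02
ee_pos: [0.6743, -0.0246, 0.2406]
eef_rot: [3.132, -0.002, -2.971]
force: [-10.6, 34.2, 3.7]
grip_width: 0.0004
grip_force: 17.4
```

View pics/c4.png

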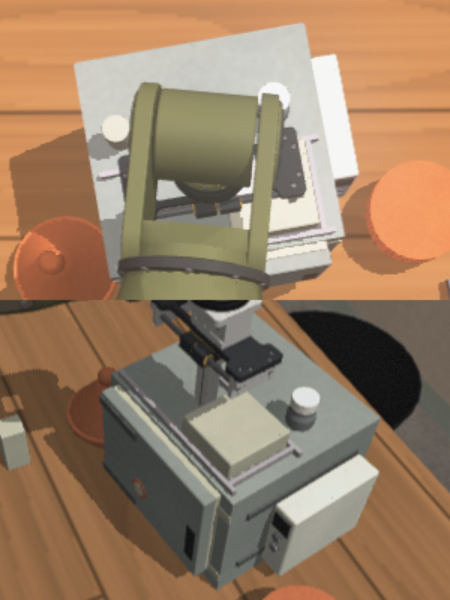

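The shutter covers the vent against its stop (34 N reaction), and the door is still shut. I'll retreat left and up, then hand in.

```bash
python3 -m pendant '[[[-0.2,1.2,0],0],[[-0.3,2,0],0],[[0,0,3],0],[[0,0,4],0],[[0,0,3],0],[[-3,0,0],0],[[-3,0,0],0],[[-3,0,0],0],[[-3,0,0],0],[[-3,0,0],0],[[-3,0,0],0],[[0,0,0],0],[[0,0,0],0]]'
python3 - <<'E'
from station import ctrl
import cv2
for n in("top","side"):cv2.imwrite(f"pics/{n}5.png",ctrl.camera(n)["color"][:,:,::-1])
a=cv2.imread("pics/top5.png")[40:340,160:500];b=cv2.imread("pics/side5.png")[140:440,180:520]
cv2.imwrite("pics/c5.png",cv2.hconcat([a,b]))
E
```

```text
time_s: 9.2
ee_pos: [0.4896, 0.0011, 0.3416]
eef_rot: [-3.141, 0.002, -2.976]
force: [0.0, 0.4, 0.1]
grip_width: 0.0007
grip_force: 0.0
```

View pics/c5.png

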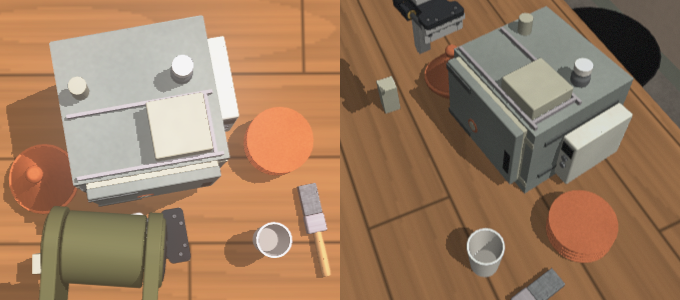

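The door is flush and the shutter at (180,128) sits on its stop. All the pots and tools are in place, and the arm is clear.

```bash
python3 -c "
from station import ctrl
print(ctrl.hand_in())"
```

```text
the job is handed in; nothing more can be done
None
```

I pushed the kiln door shut to its stop, then slid the shutter home over the vent; no pot or tool was visibly moved, and the job is handed in (no verdict was returned).

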